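# Find the blind hole of a tube adapter on the stop pin and present it hole-up

## Task

The aluminium tube adapter block has a blind hole in only one of its two square ends. Find that end by feel: push the block square into the corner stop, both against the pinned wall and against the side strip, turning it end for end if the pin holds it off, until the pin has gone into the hole and the block sits flush in the corner. Then take it up, turn it so that the hole faces straight up, and finish while still holding it like that, well clear of the bench (at least 15 cm up); leave the other things where they are.

Things in the scene. Friction and masses are not known exactly. Their poses are not given: they have to be found in the camera images.
- adapter_center (a point): centre of the aluminium block (64 mm long, 40 x 40 mm section, about 220 g, blue band near either end), lying on a long side, centre 20 mm above the bench. x runs along its length; z is up at the start. A blind hole, 18 mm wide, 36 mm deep, is bored lengthwise into the middle of ONE square end; the other is plain. Which end that is: look, or feel with the pin.
- stop_corner (a point): inner corner of the fixed grey L-shaped stop, at bench height; z up. Pinned end wall: plane x = 0, y -12 to 56 mm, 36 mm high, wall and foot at x 0 to 38 mm. Side strip: plane y = 0, x -92 to 0 mm, only 8 mm high, 12 mm thick, at negative y. The block goes at negative x, positive y: flush in the corner its centre is at x -32, y 20, z 20 mm, length along x.
- stop_pin (a point): tip of the brass pin, 10 mm thick and 12 mm long, that stands out of the end wall towards the stop's -x, 20 mm from the side strip's face, 20 mm above the bench. Axes as the stop's. It enters the hole with 4 mm play all round; against the plain end it keeps the block 12 mm off the wall.
- small_beaker_mid (a point): small clear beaker, 50 mm wide, 58 mm tall; its centre; bystander, leave it alone
- weighing_bottle_mid (a point): clear glass weighing bottle with knob, 38 mm wide, 53 mm tall; its centre; bystander, leave it alone
- green_vial_mid (a point): glass vial with green cap, 25 mm wide, 50 mm tall; its centre; bystander, leave it alone
- red_stopper_mid (a point): red rubber stopper, 32 mm wide, 26 mm tall; its centre; bystander, leave it alone
- tape_mid (a point): roll of white tape lying flat, 52 mm wide, 19 mm tall; its centre; bystander, leave it alone
Mind the look-alikes: they are no part of the job. Leave any orange or turquoise look-alike of the part that bears adapter_center alone.

How it is judged (in metres and radians):
On the way:
1. the block sits square and flush in the corner, pin in its hole (within 3 mm of either face, within 4 degrees) (x of adapter_center in the frame of stop_corner between -0.035 and -0.029 m and y of adapter_center in the frame of stop_corner between 0.017 and 0.023 m and z of adapter_center in the frame of stop_corner between 0.015 and 0.025 m and angle between the x axis of adapter_center and the x axis of stop_corner, either way round below 0.07 rad), for 0.2 s.
At the end, for the whole second after the job is handed in: The block is held in the fingers at rest, its hole facing up within 15 degrees of vertical, its centre at least 150 mm above the bench, touching neither bench nor stop; the five bystanders lie within 20 mm of where they stood (angle between adapter_center's own x axis and vertical below 0.26 rad and height (world z) of adapter_center above 0.15 m and contact force between adapter and the fingers above 1 N and linear speed of adapter below 0.03 m/s and contact force between adapter and stop below 0.2 N and distance of each of small_beaker_mid, weighing_bottle_mid, green_vial_mid, red_stopper_mid, tape_mid from where it was at the start of the episode below 0.02 m); the arm keeps its last pose, push and grip.
It fails at once if a bystander is pushed more than 20 mm or carried off (distance of any of small_beaker_mid, weighing_bottle_mid, green_vial_mid, red_stopper_mid, tape_mid from where it was at the start of the episode above 0.02 m).
It also fails if it takes over 64 s, if anything falls off the work surface, if the arm or the gripper's body presses on something with over 40 N, if the wrist force passes 120 N, or if a joint passes its speed limit or range.

## Robot

A 6-joint arm with a two-finger parallel gripper is mounted at the origin on a cart in front of the work surface, level with it; the furniture and walls round the work are solid. World frame = base frame: x ahead of the robot, y to its left, z up, the work surface at z = 0. Lengths are in m, angles in degrees, forces in N, time in s.
With the tool pointing down it reaches from about 0.325 to 0.775 m from the base axis. Payload 5.5 kg.
Tool frame: the origin (TCP) lies at the centre of the arm's flange, where the gripper is bolted on; the fingertips stand 182 mm ahead of it and the grasp point (between the pads) lies 163 mm ahead of it; z points along the fingers, y is the direction in which the jaws open and shut (so a half turn about z gives the same grasp; the last joint's range is limited). The gripper opens to 88 mm and grips with 3 to 60 N. Pads are 20 mm wide; open, the fingers measure 115 mm over their backs; the gripper's body (75 mm by 178 mm) begins 61 mm behind the grasp point.
Start: joints at [-3.249, 5.22, 70.514, -0, 104.267, -3.249], TCP at [0.6, -0, 0.405] pointing down, gripper open.
Joint ranges: [-164.24, 164.24], [-49.07, 125.15], [9.68, 141.18], [-86.29, 266.29], [3.28, 154.24], [-151.56, 151.56]. Speed limits (degrees/s): [147.25, 147.25, 172.46, 180, 180, 180].

## Interface

Orientations are given as [roll, pitch, yaw] about the fixed x, y, z axes, in that order (R = Rz(yaw) Ry(pitch) Rx(roll)).
In Python, from station import r gives the robot as it stands. The module is installed in compiled form; this text tells all that it offers. Calls block until the motion is done:
- r.reach(position, orientation): joint-space move of the TCP to a pose.
- r.servo_line(position, rotation=None, speed=0.15): straight line of the TCP; rotation=None keeps the orientation; speed is the mean speed in m/s.
- r.move_joints(angles): joint-space move.
- r.let_go() and r.grab(squeeze=None): open the fingers fully, or close them until they stop; squeeze is the grip in N (None keeps the last).
- r.wait(seconds).
- r.inverse_kinematics(position, orientation): joint angles nearest the present ones, or None.
- r.sense(): the state.
- r.snapshot(name): name is "scene" or "side" or "wrist"; returns a dict with "frame" (400x640x3 uint8, red, green, blue), "fx", "fy", "cx", "cy" (pixels), "R" (3x3) and "t" (3): a world point X has camera coordinates R X + t. Camera axes: x right, y down, z forward; pixel columns grow to the right and rows downward; lengths in m; the calibration is good to about 2 mm. A picture is of the moment at which its call begins. There is no depth.
A pose or a line that the arm cannot do raises r.IKError and nothing moves.
- r.hand_in(): hands the job in, once; it reports no verdict.
The state is a dict: "clock": time; "joints": joint angles; "joint_vel": joint speeds; "joint_torque": joint torques, N m; "tcp_pos": TCP position; "orientation": TCP orientation; "contact_force": force on the tool from outside, world axes, zero at the start; "torque": the same for the moment, N m; "opening": finger opening in m.
Only numpy, scipy, OpenCV 4.12 (cv2) and the standard library are available. Lean on these libraries where they do the work, as an engineer would, in place of code of your own. Each camera call takes 0.05 s, during which the arm holds its last target.

## Working session

There is one attempt and no reset: what is moved stays moved. The work goes in short steps, each a Python script; the robot and the scene stay as the last script left them, time stands still between calls to the robot, and variables do not carry over. Pictures are saved under pics/ and viewed, and the job is handed in when it is done.

```bash
mkdir -p pics
cat > h.py <<'E'
from station import r
import numpy as np, cv2, json
def snap(n,fn):
    s=r.snapshot(n); cv2.imwrite(f'pics/{fn}.png',cv2.cvtColor(s['frame'],cv2.COLOR_RGB2BGR))
    json.dump({k:np.array(v).tolist() for k,v in s.items() if k!='frame'},open(f'pics/{fn}.json','w')); return s
def load(fn): return {k:np.array(v) for k,v in json.load(open(f'pics/{fn}.json')).items()}
def ray(c,u,v):
    d=c['R'].T@np.array([(u-c['cx'])/c['fx'],(v-c['cy'])/c['fy'],1]); return -c['R'].T@c['t'],d/np.linalg.norm(d)
def onz(c,u,v,z):
    o,d=ray(c,u,v); return o+d*(z-o[2])/d[2]
def tri(obs):
    A=np.zeros((3,3));b=np.zeros(3);R=[ray(*x) for x in obs]
    for o,d in R:
        P=np.eye(3)-np.outer(d,d);A+=P;b+=P@o
    X=np.linalg.solve(A,b); return X,[np.linalg.norm((np.eye(3)-np.outer(d,d))@(X-o))*1e3 for o,d in R]
def proj(c,X):
    p=c['R']@np.array(X)+c['t']; return p[0]/p[2]*c['fx']+c['cx'],p[1]/p[2]*c['fy']+c['cy']
E
python3 - <<'E'
from h import *
for n in('scene','side','wrist'):
    s=snap(n,n+'0'); print(n,s['fx'],s['cx'],s['cy'],np.round(-s['R'].T@s['t'],3).tolist())
s=r.sense();print(s['clock'],s['tcp_pos'],s['orientation'],s['opening'])
E
```

```text
scene 386.85426380899776 320.93107572682163 193.8066575511017 [0.208, 0.593, 0.71]
side 464.87757888338416 324.0606696277768 201.24195751164729 [0.265, 0.886, 0.55]
wrist 344.142817781107 317.6750599473244 192.97659257328434 [0.6, 0.085, 0.384]
0.15 [6.00039730e-01 4.94805755e-07 4.03742193e-01] [-1.79911678e+02 -5.35987126e-03  9.00017227e+01] 0.08784820218597904
```

View pics/scene0.png

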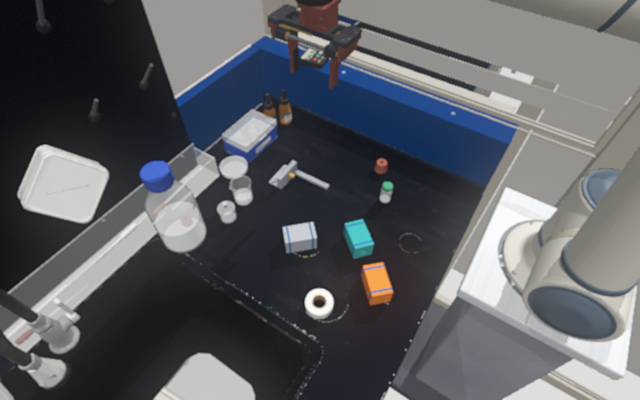

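View pics/side0.png

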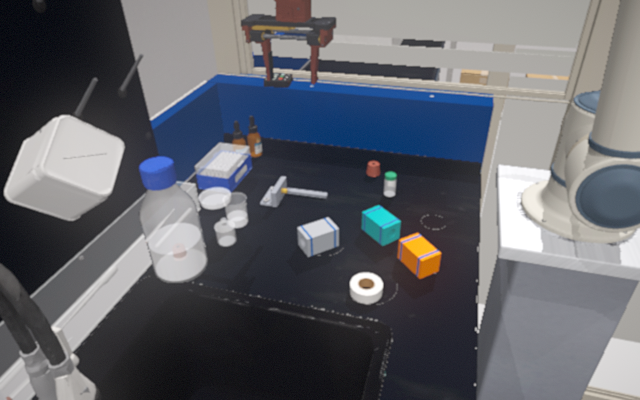

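View pics/wrist0.png

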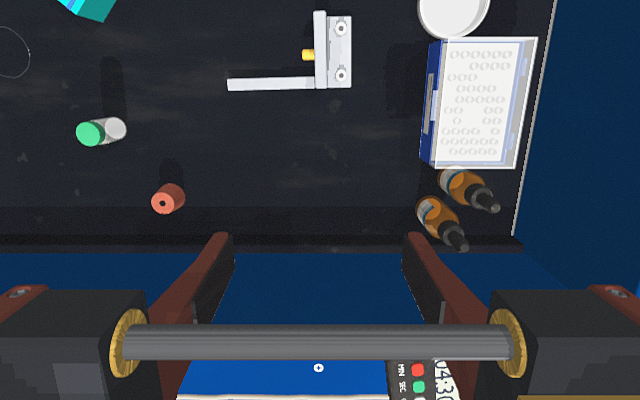

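Three blocks show in the scene view: silver (300,237), turquoise (359,239) and orange (377,284). The silver one, with blue bands, fits the aluminium block. The L-stop is at about (290,177), the tape at (319,303), the beaker at (241,190), the weighing bottle at (227,211), the vial at (387,191) and the stopper at (381,166). I'll enlarge to confirm.

Run:
```python
import cv2,numpy as np
a=cv2.imread('pics/scene0.png')[150:270,210:410];b=cv2.imread('pics/side0.png')[165:285,190:390]
cv2.imwrite('pics/cropA.png',np.vstack([cv2.resize(x,None,fx=4,fy=4,interpolation=cv2.INTER_CUBIC)for x in(a,)]))
cv2.imwrite('pics/cropB.png',cv2.resize(b,None,fx=4,fy=4,interpolation=cv2.INTER_CUBIC))
```

```text
(no output)
```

View pics/cropA.png

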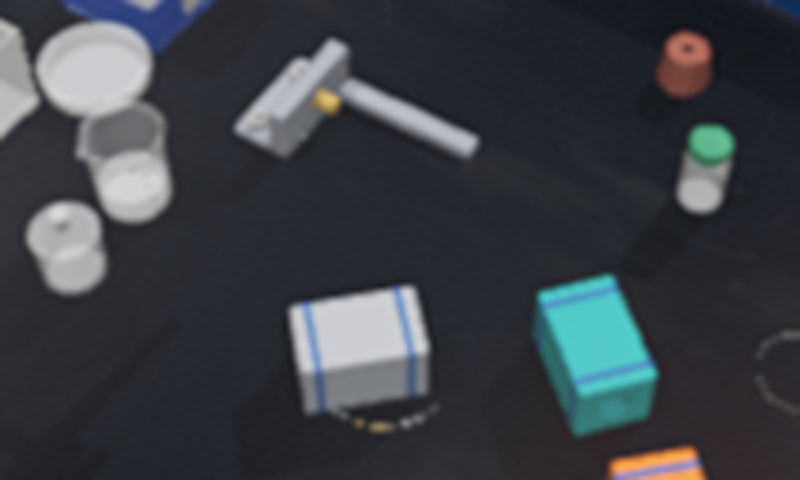

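View pics/cropB.png

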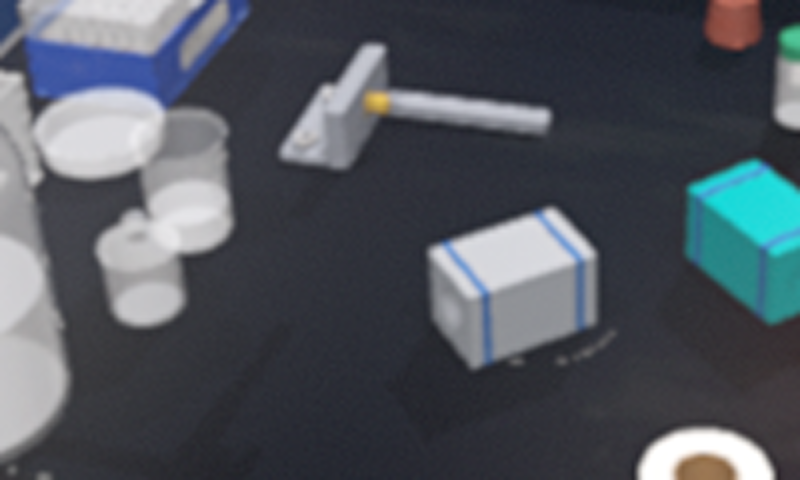

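Run:
```python
from h import *
S=load('scene0');D=load('side0');W=load('wrist0')
f=lambda u,v:(S,210+u/4,150+v/4); g=lambda u,v:(D,190+u/4,165+v/4)
for n,a,b in [('TfL',(290,305),(430,250)),('TfR',(412,287),(548,208)),('TnR',(430,348),(597,255)),('TnL',(303,375),(470,297)),('BnL',(308,412),(475,368)),('BnR',(425,392),(597,325)),('pin',(321,103),(369,104)),('wallTopNear',(275,108),(330,85)),('wallTopFar',(333,43),(372,46)),('stripend',(478,150),(549,130))]:
    X,e=tri([f(*a),g(*b)]);print(n,np.round(X*1e3,1),np.round(e,1))
for n,u,v,z in [('wallface top +y',315,12,.036),('wallface top -y',315,88,.036),('strip end inner',228,81,.008),('strip inner at wall',314,77,.008),('pin tip',303,55,.02)]:
    print(n,np.round(onz(W,u,v,z)*1e3,1))
for n,c,u,v,z in [('beaker',S,241,198,.0),('bottle',S,227,218,.0),('vial',S,385,200,0),('stopper',S,381,170,0),('tape',S,319,304,.01),('turq',S,359,239,.02)]:
    print(n,np.round(onz(c,u,v,z)*1e3,1))
```

```text
TfL [511.2 248.9  37. ] [0.9 0.9]
TfR [466.2 203.9  36.7] [0.8 0.8]
TnR [437.  229.3  34. ] [0.5 0.5]
TnL [480.5 280.8  39.9] [0.2 0.2]
BnL [481.6 277.7  -3.3] [0.7 0.7]
BnR [436.2 234.   -3. ] [1.1 1.1]
pin [592.2 111.3  17.3] [0.6 0.6]
wallTopNear [593.2 153.8  53.9] [2.2 2.2]
wallTopFar [602.1  81.2  35.4] [1.2 1.2]
stripend [505.1  71.  -10. ] [0.2 0.2]
wallface top +y [596.3 146.6  36. ]
wallface top -y [596.2  80.5  36. ]
strip end inner [505.4  87.1   8. ]
strip inner at wall [594.9  91.1   8. ]
pin tip [584.3 111.4  20. ]
beaker [656.4 218.9   0. ]
bottle [645.5 279.9  -0. ]
vial [372.8  39.    0. ]
stopper [424.1 -40.6  -0. ]
tape [362.  339.8  10. ]
turq [366.8 178.   20. ]
```

Run:
```python
from h import *
W=load('wrist0');print('cam axis',np.round(W['R'][2],3),'fwd')
t0=r.sense()['clock']
r.reach([0.555,0.04,0.32],[180,0,90]); snap('wrist','w1')
# look at +axis end of block: tool tilted
r.reach([0.58,0.335,0.26],[180,0,-135]) if r.inverse_kinematics([0.58,0.335,0.26],[180,0,-135]) else print('no')
snap('wrist','w2'); s=r.sense();print(s['clock'],s['joints'])
```

```text
cam axis [-0.003 -0.303 -0.953] fwdTraceback (most recent call last):
  File "<stdin>", line 6, in <module>
ValueError: The truth value of an array with more than one element is ambiguous. Use a.any() or a.all()
```

Run:
```python
from h import *
q=r.inverse_kinematics([0.53,0.295,0.25],[180,0,45]);print(q, r.sense()['joints'])
if q is not None:
    r.reach([0.53,0.295,0.25],[180,0,45]); snap('wrist','w2')
    s=r.sense();print(s['clock'],s['joints'])
```

```text
[ 2.58871899e+01  7.61611628e+00  8.36450578e+01 -2.54444375e-14
  8.87388259e+01  7.08871899e+01] [ 5.88249204e-01 -1.51937706e+00  8.57529198e+01 -2.41493576e-02
  9.55931284e+01  5.93508785e-01]
1.875 [ 2.57839872e+01  7.59783437e+00  8.35465648e+01 -2.50037156e-02
  8.87522862e+01  7.08181477e+01]
```

View pics/w1.png

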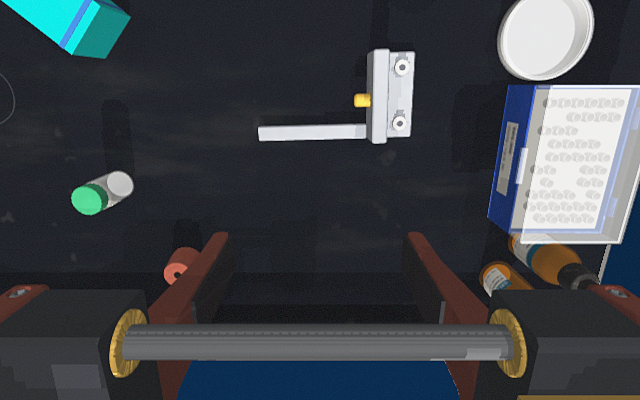

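View pics/w2.png

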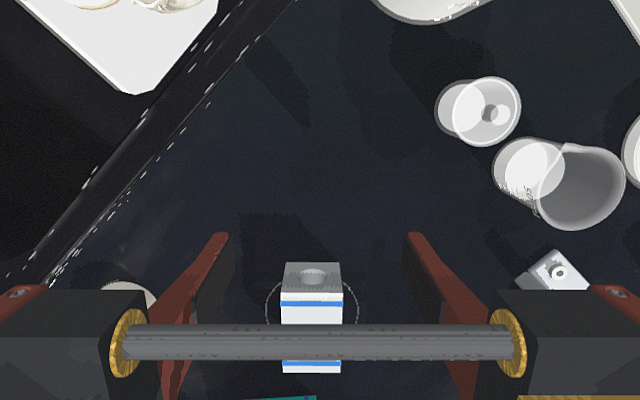

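w2 shows the silver block at about (312,315), with a round feature on its near end at (313,276). w1 shows the stop with its pin tip at (355,100) and wall face at x≈370. I'll enlarge both.

Run:
```python
import cv2,numpy as np
a=cv2.imread('pics/w2.png')[250:385,250:375];b=cv2.imread('pics/w1.png')[40:150,250:420]
cv2.imwrite('pics/cropC.png',cv2.resize(a,None,fx=4.4,fy=4.4,interpolation=cv2.INTER_CUBIC))
cv2.imwrite('pics/cropD.png',cv2.resize(b,None,fx=4.5,fy=4.5,interpolation=cv2.INTER_CUBIC))
```

```text
(no output)
```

View pics/cropC.png

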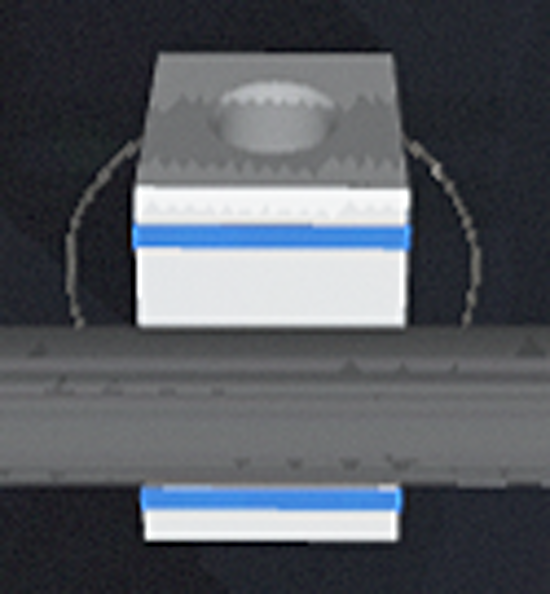

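View pics/cropD.png

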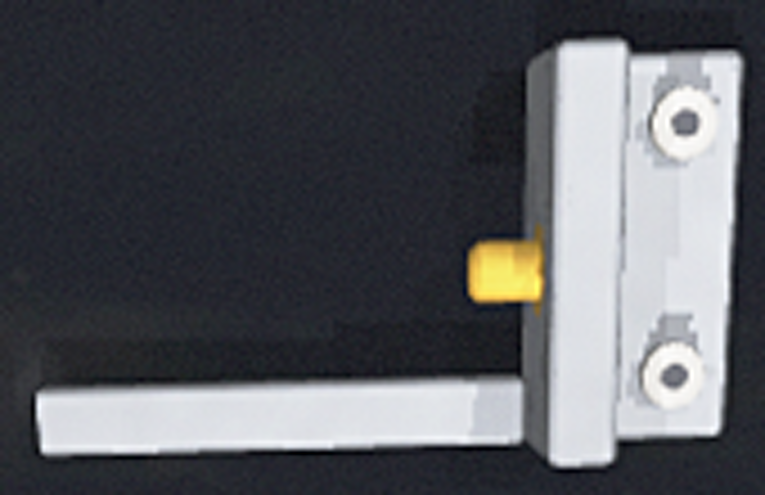

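Run:
```python
from h import *
A=load('w1');B=load('w2')
d=lambda u,v,z:onz(A,250+u/4.5,40+v/4.5,z)*1e3
c=lambda u,v,z:onz(B,250+u/4.4,250+v/4.4,z)*1e3
L={}
for n,p in dict(wa=(556,45,.036),wb=(549,462,.036),sa=(38,391,.008),sb=(520,379,.008),pin=(470,272,.02),base_a=(529,62,0),base_b=(522,440,0)).items():
    L[n]=d(*p);print(n,np.round(L[n],1))
an=lambda v:np.degrees(np.arctan2(v[1],v[0]))
print('yaw wall',an(L['wa']-L['wb'])-90,'strip',an(L['sb']-L['sa']))
# triangulate pin tip across w0,w1
print('pin tri',tri([(load('wrist0'),302.5,55),(A,250+470/4.5,40+272/4.5)]))
print('strip end tri',tri([(load('wrist0'),228,81),(A,250+38/4.5,40+391/4.5)]))
K={}
for n,p in dict(tl=(135,187),tr=(410,187),bl=(144,541),br=(399,541)).items():
    K[n]=c(*p,.04);print(n,np.round(K[n],1))
print('centre',sum(K.values())/4,'yaw',an((K['tl']+K['tr']-K['bl']-K['br'])))
```

```text
wa [594.5 147.3  36. ]
wb [596.6  81.   36. ]
sa [504.8  89.6   8. ]
sb [594.8  91.9   8. ]
pin [583.7 111.7  20. ]
base_a [595.1 147.5   0. ]
base_b [596.8  79.3   0. ]
yaw wall 1.8219011074674398 strip 1.4531979247108566
pin tri (array([0.58376583, 0.11160327, 0.01836523]), [np.float64(0.08422110640219577), np.float64(0.08422110640216754)])
strip end tri (array([ 0.5016405 ,  0.08745479, -0.00843632]), [np.float64(0.3696711993597869), np.float64(0.3696711993596199)])
tl [482.6 280.8  40. ]
tr [511.  252.4  40. ]
bl [436.1 235.3  40. ]
br [464.8 206.5  40. ]
centre [473.65417347 243.75490919  40.        ] yaw 44.57853114664364
```

The round feature is a real bore, and it faces about +45°. The stop's yaw is about 1.7° with its corner near (596,92), so the hole end can go straight onto the pin. Grasping now.

```bash
python3 - <<'E'
from h import *
r.reach([.4737,.2437,.30],[180,0,44.6])
r.servo_line([.4737,.2437,.196],speed=.12)
p=r.sense();print(p['clock'],np.round(p['tcp_pos'],4),np.round(p['contact_force'],2))
r.grab(25); s=r.sense();print(s['opening'],np.round(s['contact_force'],2))
r.servo_line([.4737,.2437,.28],speed=.12)
s=r.sense();print(s['clock'],s['opening'],np.round(s['tcp_pos'],4),np.round(s['contact_force'],2))
snap('side','s1')
E
python3 -c "
import cv2;a=cv2.imread('pics/s1.png')[100:300,200:450];cv2.imwrite('pics/s1c.png',cv2.resize(a,None,fx=3,fy=3))"
```

```text
3.3417 [0.474  0.2439 0.1969] [-0.16 -0.43 -0.65]
0.039806007562264024 [ 0.22 -0.04 -0.37]
4.9917 0.03967633459439939 [0.4735 0.2436 0.2789] [ 0.54  0.32 -3.99]
```

View pics/s1c.png

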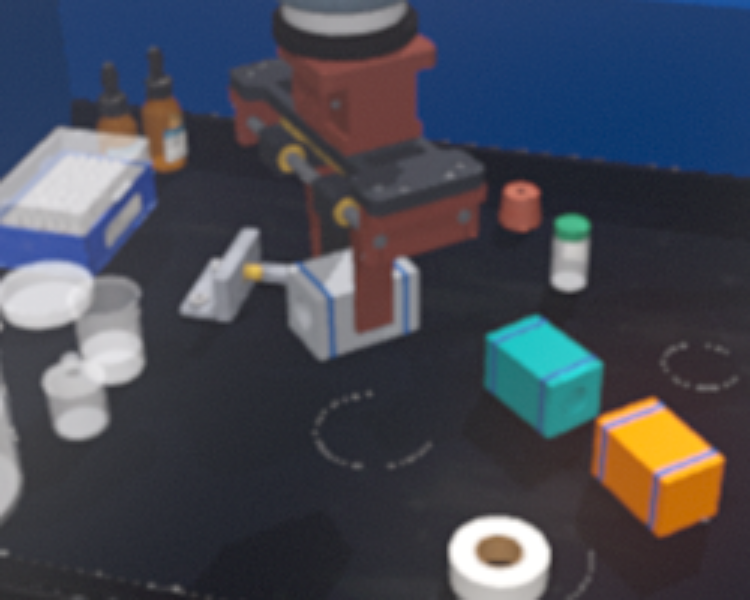

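```bash
cat >> h.py <<'E'
Y=1.7; C=np.array([.596,.092,0]); a=np.radians(Y); U=np.array([np.cos(a),np.sin(a),0]); V=np.array([-np.sin(a),np.cos(a),0])
OFF=np.array([0.0,0.0,0])
def pos(x,y,z): return (C+x*U+y*V+np.array([0,0,z])).tolist()
def loc(s):
    p=np.array(s['tcp_pos'])-C; return np.array([p@U,p@V,p[2]])
def fl(s): f=np.array(s['contact_force']); return np.array([f@U,f@V,f[2]])
E
python3 - <<'E'
from h import *
r.reach(pos(-.056,.026,.26),[180,0,Y]); 
r.servo_line(pos(-.056,.026,.1992),speed=.1)
r.wait(.2)
s=r.sense();f0=fl(s);print(s['clock'],np.round(loc(s)*1e3,1),np.round(f0,2),np.round(s['orientation'],2))
y=.026
while y>.012:
    y-=.001; r.servo_line(pos(-.056,y,.1992),speed=.03); s=r.sense(); f=fl(s)-f0
    print(round(y,3),np.round(loc(s)*1e3,1),np.round(f,2))
    if f[1]>5: break
print(s['clock'])
E
```

```text
6.6333 [-55.7  26.  200.1] [-0.34  0.27 -2.97] [-1.7999e+02 -9.0000e-02  1.7000e+00]
0.025 [-55.9  24.9 199.4] [ 0.69 -0.55 -0.71]
0.024 [-56.   23.9 199.2] [-0.15 -0.23  0.02]
0.023 [-56.   22.9 199.2] [-0.14 -0.24  0.3 ]
0.022 [-56.   21.9 199.2] [ 0.18 -0.76 -1.08]
0.021 [-56.   20.9 199.2] [ 0.15  0.01 -0.45]
0.02 [-56.   19.9 199.2] [ 0.54  0.73 -0.7 ]
0.019 [-56.   19.4 199.2] [0.4  3.59 0.17]
0.018 [-56.   19.1 199.3] [ 0.21  6.61 -0.27]
8.6333
```

```bash
python3 - <<'E'
from h import *
y=.0191
f0=np.array([-.34,.27,-2.97]);x=-.056
while x<-.024:
    x+=.002 if x<-.036 else .001; r.servo_line(pos(x,y,.1990),speed=.03); s=r.sense(); f=fl(s)-f0
    print(round(x,3),np.round(loc(s)*1e3,1),np.round(f,2))
    if f[0]<-7: break
print(s['clock'],s['opening']); snap('side','s2');snap('scene','c2')
E
python3 -c "
import cv2,numpy as np
a=cv2.imread('pics/s2.png')[120:240,200:380];b=cv2.imread('pics/c2.png')[120:240,210:390]
cv2.imwrite('pics/s2c.png',cv2.resize(np.hstack([a,b]),None,fx=2.2,fy=2.2,interpolation=2))"
```

```text
-0.054 [-54.   19.5 198.9] [-0.56  5.31 -0.61]
-0.052 [-52.3  19.4 198.7] [-2.35  5.77  0.48]
-0.05 [-50.3  19.4 198.6] [-1.57  5.26 -0.08]
-0.048 [-48.4  19.4 198.5] [-2.67  6.13 -0.8 ]
-0.046 [-46.4  19.5 198.5] [-1.45  4.6   0.38]
-0.044 [-44.4  19.4 198.5] [-2.28  5.47 -0.59]
-0.042 [-42.4  19.4 198.5] [-1.51  5.57  0.18]
-0.04 [-40.4  19.4 198.5] [-1.61  3.92  0.05]
-0.038 [-38.4  19.4 198.4] [-1.99  5.25 -1.05]
-0.036 [-36.4  19.4 198.5] [-2.53  4.99 -0.2 ]
-0.035 [-35.4  19.4 198.4] [-1.22  3.58 -0.58]
-0.034 [-34.5  19.4 198.4] [-2.38  4.68 -0.76]
-0.033 [-33.5  19.4 198.4] [-1.37  5.11 -1.11]
-0.032 [-32.5  19.4 198.4] [-1.07  4.31 -0.32]
-0.031 [-31.7  19.4 198.4] [-3.89  5.82  0.92]
-0.03 [-31.3  19.5 198.3] [-9.19  5.14  3.48]
12.6333 0.03969676538101019
```

View pics/s2c.png

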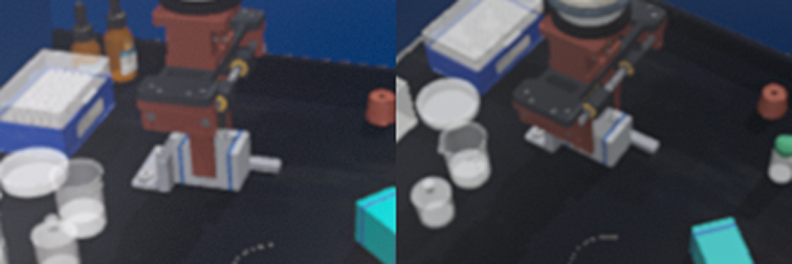

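The block passed x=-44, where the pin would have stopped it, and met the wall at -31.9, with the strip at 19.5. So the pin is in the hole. I'll settle it onto the bench, hold, then withdraw.

Run:
```python
from h import *
r.servo_line(pos(-.0302,.0190,.1975),speed=.03); r.wait(.6)
s=r.sense();print(s['clock'],np.round(loc(s)*1e3,1),np.round(fl(s),2),np.round(s['orientation'],2))
r.servo_line(pos(-.031,.0205,.1985),speed=.03)
r.servo_line(pos(-.065,.0215,.1995),speed=.08)
r.servo_line(pos(-.065,.0215,.32),speed=.15)
s=r.sense();print(s['clock'],s['opening'],np.round(s['joints'],1))
for p,o in [([.40,.08,.33],[180,-90,0]),([.40,.08,.38],[180,-90,0]),([.45,.1,.35],[180,-45,0]),([.36,.1,.35],[180,-90,0])]:
    q=r.inverse_kinematics(p,o);print(p,o,None if q is None else np.round(q,1))
```

```text
13.5833 [-31.4  19.4 197.4] [-9.54  5.57  2.47] [-179.95    0.28    1.71]
15.3583 0.040090109850653116 [ 8.3 -3.7 88.2 -0.  95.6 96.6]
[0.4, 0.08, 0.33] [180, -90, 0] None
[0.4, 0.08, 0.38] [180, -90, 0] None
[0.45, 0.1, 0.35] [180, -45, 0] [ 11.1 -36.6 115.5  -9.4  56.9 103.1]
[0.36, 0.1, 0.35] [180, -90, 0] None
```

Run:
```python
from h import *
for pt in(-85,-80):
  for x in np.arange(.3,.6,.05):
    for z in np.arange(.25,.65,.05):
      p=[x,.08,z]
      q=r.inverse_kinematics(p,[180,pt,np.degrees(np.arctan2(.08,x))])
      if q is not None and abs(q[3])<60: print(pt,np.round(p,2),np.round(q,1))
```

```text
-85 [0.45 0.08 0.3 ] [  3.4 -46.4 136.7  54.9   8.2  34.8]
-85 [0.45 0.08 0.35] [  3.4 -48.  132.4  32.5  12.6  57.6]
-85 [0.45 0.08 0.4 ] [  3.4 -48.3 127.5  23.3  17.2  67.1]
-85 [0.45 0.08 0.45] [  3.4 -47.7 122.1  18.4  21.6  72.2]
-85 [0.45 0.08 0.5 ] [  3.4 -46.3 116.3  15.5  25.9  75.4]
-85 [0.45 0.08 0.55] [  3.4 -44.4 110.1  13.5  30.   77.7]
-85 [0.45 0.08 0.6 ] [  3.4 -41.9 103.6  12.   34.   79.4]
-85 [0.5  0.08 0.35] [  3.3 -36.4 126.   46.3   7.9  43.4]
-85 [0.5  0.08 0.4 ] [  3.3 -37.7 121.6  27.6  12.4  62.5]
-85 [0.5  0.08 0.45] [  3.3 -37.9 116.7  19.8  17.2  70.6]
-85 [0.5  0.08 0.5 ] [  3.3 -37.3 111.3  15.6  21.8  75. ]
-85 [0.5  0.08 0.55] [  3.3 -36.  105.4  13.   26.2  77.8]
-85 [0.5  0.08 0.6 ] [  3.3 -34.1  99.   11.3  30.6  79.7]
-85 [0.55 0.08 0.4 ] [  3.3 -28.  115.4  33.5   9.1  56.4]
-85 [0.55 0.08 0.45] [  3.3 -28.7 110.8  21.4  13.8  68.7]
-85 [0.55 0.08 0.5 ] [  3.3 -28.6 105.7  15.9  18.6  74.5]
-85 [0.55 0.08 0.55] [  3.3 -27.8 100.1  12.7  23.3  77.8]
-85 [0.55 0.08 0.6 ] [  3.3 -26.4  94.   10.7  27.9  80.1]
-80 [0.4  0.08 0.6 ] [  3.3 -48.6 105.
[... 559 characters left out ...]
5  0.08 0.35] [  3.4 -36.5 124.5  25.3  13.3  64.3]
-80 [0.5  0.08 0.4 ] [  3.4 -37.4 120.   18.2  18.3  71.7]
-80 [0.5  0.08 0.45] [  3.4 -37.4 115.   14.4  23.2  75.7]
-80 [0.5  0.08 0.5 ] [  3.4 -36.6 109.4  12.1  27.8  78.2]
-80 [0.5  0.08 0.55] [  3.4 -35.2 103.4  10.6  32.3  80. ]
-80 [0.5  0.08 0.6 ] [  3.4 -33.2  96.9   9.4  36.7  81.4]
-80 [0.55 0.08 0.35] [  3.3 -26.5 118.   30.1   9.8  59.4]
-80 [0.55 0.08 0.4 ] [  3.3 -27.9 113.9  19.5  14.9  70.3]
-80 [0.55 0.08 0.45] [  3.3 -28.4 109.2  14.6  19.9  75.4]
-80 [0.55 0.08 0.5 ] [  3.3 -28.1 103.9  11.8  24.7  78.4]
-80 [0.55 0.08 0.55] [  3.3 -27.2  98.1  10.   29.4  80.4]
-80 [0.55 0.08 0.6 ] [  3.3 -25.6  91.9   8.8  34.1  81.8]
```

Run:
```python
from h import *
q1=r.inverse_kinematics([.46,.1,.42],[180,-45,10]);print(np.round(q1,1))
r.reach([.46,.1,.42],[180,-45,10])
q2=r.inverse_kinematics([.48,.1,.48],[180,-87,10]);print(np.round(q2,1))
r.reach([.48,.1,.48],[180,-87,10]); r.wait(.8)
s=r.sense();print(s['clock'],s['opening'],np.round(s['tcp_pos'],3),np.round(s['orientation'],1),np.round(s['contact_force'],2),np.abs(s['joint_vel']).max())
snap('side','s3');snap('scene','c3')
```

```text
[  7.5 -34.5 107.2   2.   62.4  87.3]
[  6.6 -40.7 115.9  10.8  18.1  79.5]
17.6 0.03962839281220962 [0.48 0.1  0.48] [180. -87.  10.] [ 0.08 -0.18 -3.44] 0.0507938051715339
```

View pics/s3.png

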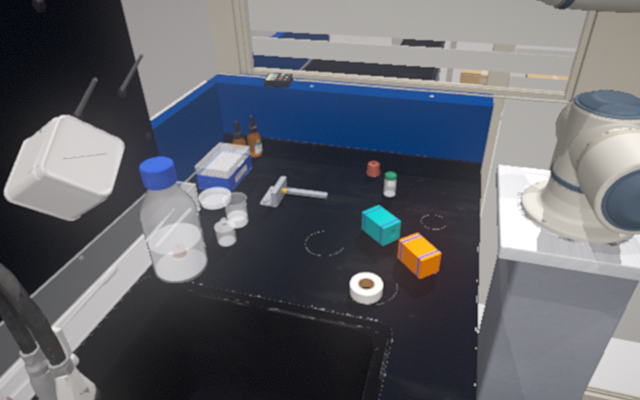

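View pics/c3.png

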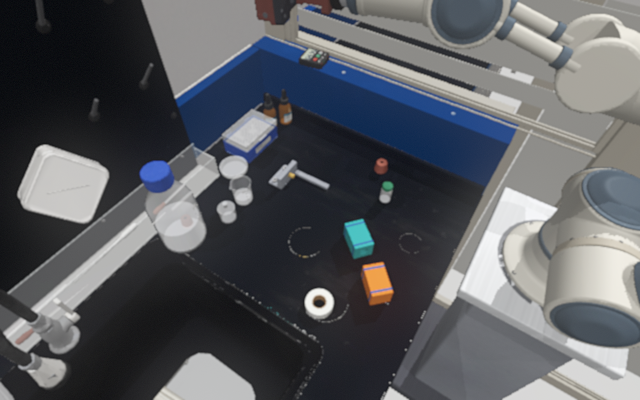

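Both views show the bystanders at their starting pixels, but the block is out of frame above. I'll check with the wrist camera.

Run:
```python
from h import *
s=snap('wrist','w3'); print(s['R'].round(2).tolist())
s=r.sense();print(s['clock'],s['opening'],np.abs(s['joint_vel']).max())
```

```text
[[0.17, -0.98, 0.0], [-0.35, -0.06, -0.94], [0.92, 0.16, -0.35]]
17.75 0.03995148915013121 0.08441298441146498
```

View pics/w3.png

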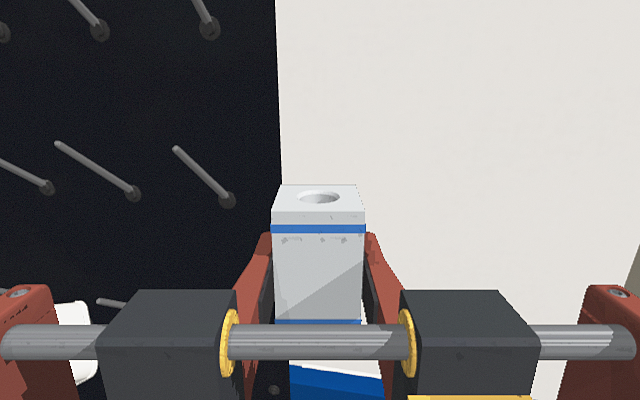

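Run:
```python
from h import *
from scipy.spatial.transform import Rotation as Ro
from scipy.optimize import least_squares
W=load('w3');s=r.sense();R=Ro.from_euler('xyz',s['orientation'],degrees=True).as_matrix();T=np.array(s['tcp_pos'])
obs=[((.032,.02,-.02),(272,210)),((.032,-.02,-.02),(365,210)),((.032,.02,.02),(282,185)),((.032,-.02,.02),(355,185))]
def f(p):
    L=Ro.from_euler('y',p[2]).as_matrix(); out=[]
    for o,px in obs:
        X=T+R@(np.array([p[0],0,p[1]])+L@np.array(o)); out+=list(np.array(proj(W,X))-px)
    return out
k=least_squares(f,[0,.177,0]);print(k.x,np.degrees(k.x[2]),np.round(k.fun,1))
print('centre',T+R@np.array([k.x[0],0,k.x[1]]),'x axis z',(R@Ro.from_euler('y',k.x[2]).as_matrix()[:,0])[2])
```

```text
[-16.76959907  50.6293947    1.17309469] 67.21337483805046 [ 45.8 -12.4 -47.5 -12.4  35.8  12.4 -37.5  12.4]
centre [ 49.40901402   8.72666438 -18.91285525] x axis z 0.43495799221441056
```

Run:
```python
from h import *
from scipy.spatial.transform import Rotation as Ro
from scipy.optimize import least_squares
W=load('w3');s=r.sense();R=Ro.from_euler('xyz',s['orientation'],degrees=True).as_matrix();T=np.array(s['tcp_pos'])
obs=[((.032,-.02,-.02),(271.5,211)),((.032,.02,-.02),(365.5,211)),((.032,-.02,.02),(282,185)),((.032,.02,.02),(355,185))]
def f(p):
    L=Ro.from_euler('y',p[2]).as_matrix(); out=[]
    for o,px in obs:
        X=T+R@(np.array([p[0],0,p[1]])+L@np.array(o)); out+=list(np.array(proj(W,X))-px)
    return out
k=least_squares(f,[0,.177,0],x_scale=[.01,.01,.1]);print(k.x,np.degrees(k.x[2]),np.round(k.fun,1))
print('centre',T+R@np.array([k.x[0],0,k.x[1]]),'x axis z',(R@Ro.from_euler('y',k.x[2]).as_matrix()[:,0])[2])
s=r.sense();print(np.abs(s['joint_vel']).max())
```

```text
[-0.00053504  0.17846212 -0.00252784] -0.14483436331631117 [ 2.3 -0.   1.4  0.   0.8 -0.   1.8  0. ]
centre [0.65545016 0.13093117 0.47016538] x axis z 0.9984978789968563
0.08441298441146498
```

The wrist-camera fit puts the hole about 3° from vertical, with the block's centre 0.47 m up and held with no slip. Handing in.

Run:
```python
from station import r
r.grab(30); r.wait(.5); s=r.sense(); print(s['clock'],s['opening']); r.hand_in()
```

```text
18.4667 0.039541995521159196
the job is handed in; nothing more can be done
```

I seated the block in the corner with the pin in its hole. I then lifted it, turned the hole to face up, and handed in at 18.5 s while still holding it. The hand-in gave no verdict.

**Finding the hole:** the wrist camera showed a real bore in the end facing the stop, so I didn't have to turn the block end for end. I left the turquoise and orange look-alikes alone.

**Seating by feel:** the side strip stopped the block at y ≈ 19.5 mm. The pin would have stopped a plain end at x = -44 mm, but the block went past that and met the wall at x ≈ -31.5 mm. I held it there for 0.6 s with about 10 N against the wall and 6 N against the strip. These positions are from the arm's readings and my measurement of the corner (about 2 mm); I took no close-up of the seated block.

**Last checks before hand-in:**
- **Block:** the wrist-camera fit put the hole about 3° from vertical, the block's centre at 0.47 m, and showed no slip in the grip. The opening was 39.5 mm at a 30 N grip.
- **Bystanders:** by eye, all five were at their starting pixels in both fixed views.

**Disagreements:**
- **Height checks:** two triangulated points came out wrong. A strip-end corner read -8 to -10 mm against the given 8 mm, and a wall-top corner read 54 mm against 36 mm. I used the given heights for those edges and relied on contact for the final position. The block's top and the pin height agreed with the text to within about 6 mm.
- **First camera fit:** my first fit of the held block failed because of a sign error in my corner labels. The corrected one fitted within about 2 pixels.

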